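Open the blood analyser for the next cuvette

ROBOT

A 6-joint arm with a two-finger parallel gripper is mounted at the origin on a cart in front of the work surface, level with it; the furniture and walls round the work are solid. World frame = base frame: x ahead of the robot, y to its left, z up, the work surface at z = 0. Lengths are in m, angles in rad, forces in N, time in s.
With the tool pointing down it reaches from about 0.25 to 0.775 m from the base axis. Payload 4 kg.
Tool frame: the origin (TCP) lies on the centre line of the jaws, within the pads' length; the fingertips stand 17 mm ahead of it and the grasp point (between the pads) lies 2 mm behind it; z points along the fingers, y is the line along which they close (so a half turn about z gives the same grasp; the last joint's range is limited). The gripper opens to 94 mm and grips with 3 to 60 N. Pads are 16 mm wide; open, the fingers measure 119 mm over their backs; the gripper's body (75 mm by 177 mm) begins 78 mm behind the grasp point.
Start: joints at [-1.411, 0.087, 1.371, -0, 1.684, -0.103], TCP at [0.143, -0.531, 0.223] pointing down, gripper open.
Joint ranges: [-3.1, 3.1], [-0.76, 2.03], [0.27, 2.55], [-1.08, 4.22], [0.17, 2.65], [-2.57, 2.57]. Speed limits (rad/s): [2.79, 2.79, 3.14, 3.14, 3.14, 3.14].

INTERFACE

Orientations are given as [roll, pitch, yaw] about the fixed x, y, z axes, in that order (R = Rz(yaw) Ry(pitch) Rx(roll)).
In Python, from bench import robot gives the robot as it stands.
- The arm moves only by the tool servo_tool, never from a script. Its argument "plan" is a list of rows, each a list of 7 numbers: the shift along the tool's x, y, z normalised to -1 to 1, where 1 is 0.1 m, then the turn, a rotation vector about the tool's x, y, z normalised to -1 to 1, where 1 is pi/2 rad, then the finger opening in mm, from 0 to 94. In form: [[x, y, z, ax, ay, az, gripper], ...]. A call has 1 to 12 rows; each row is the pose to reach, as a shift and turn from the pose commanded when the call began, along the tool's axes at that moment; what a row does not reach only later rows make up. A row lasts 1/12 s, in which the tool goes at most 41.7 mm and 7.16 degrees, less where a joint would pass 70% of its speed; a pose out of reach is approached as far as the arm can. A call with a number of a shift or a turn outside -1 to 1 is refused whole. A call with a gripper value outside its range is refused whole. The fingers move at their own pace and stop on an object; the grip force is fixed at half the most. Time passes only in rows, so rows that repeat a pose let the fingers close. It gives the time, the measured TCP pose, the force, the opening and the grip force at its end, in the units of the state.
- robot.get_obs(): the state, without advancing time (a new reading comes with each control period).
- robot.snapshot(name): name is "scene" or "top"; returns the picture (384x512x3 uint8, red, green, blue); there is no depth.
- robot.camera_params(name): a dict with "camera_matrix" (3x3 intrinsics, pixels), "distortion" ([k1, k2, p1, p2, k3] as OpenCV has them; the pictures are not rectified), "rvec" (rotation vector, rad) and "tvec" (3), from world to camera coordinates, as OpenCV has them. Camera axes: x right, y down, z forward; pixel columns grow to the right and rows downward; lengths in m; the calibration is good to about 2 mm. A picture is of the moment at which its call begins. camera_params takes no time and is no camera call.
- robot.close_job(): hands the job in; it is judged then, once.
Trained networks look in the newest picture that a camera, given by its name, has taken for a name from the list of things; names that differ only in an ending like _2 or _b are one class to them, and where a whole thing is asked for, a point or a joint stands for the part that bears it (a point fixed in the world has none). Each returns a list of dicts, best first, with "conf" (0 to 1); they miss things now and then, are a little off and sometimes report something else, mostly with a low value. They report only what shows in the picture. A call takes as long as a camera call.
- robot.find_in(thing, camera): "extent" ([centre column, centre row, width, height] in pixels, round what is visible of it).
The state is a dict: "time": time; "joint_positions": joint angles; "qvel": joint speeds; "joint_torque": joint torques, N m; "tool_pos": TCP position; "ee_rot": TCP orientation; "wrist_force": force on the tool from outside, world axes, zero at the start; "wrist_torque": the same for the moment, N m; "width": finger opening in m; "finger_force": force on a finger pad.
Only numpy, scipy, OpenCV 4.12 (cv2) and the standard library are available. Lean on these libraries where they do the work, as an engineer would, in place of code of your own. Each camera call takes 0.05 s, during which the arm holds its last target. There are 200 camera calls.

TASK

Get the blood analyser ready for its next cuvette: press the blue release tab on its front so that the lid springs up, push the lid back past upright until it stands fully open, then reach into the chamber and push the cuvette carriage by its blue finger tab all the way out from under the black read head, to its stop at the left. Just press and push, gently, with the fingertips: nothing is picked up, the analyser stays standing where it is, and the things round it are left alone.

Things in the scene. Friction and masses are not known exactly. Their poses are not given: they have to be found in the camera images.
- analyser: white bench blood analyser, 160 deep (x) x 165 wide (y) x 67 high, 2 kg, loose on rubber feet. Origin: centre of its underside; +x to its back, +y to the left of someone facing its front, z up. All millimetres below are in this frame. Low front deck (top z 46): display left, keys right, blue release tab in the middle; behind it the grey lid over the chamber.
- chamber (a point): centre of the chamber's mouth at (-2, 0, 57). The chamber is an open well under the lid: inner x -34 to 30, inner y -72 to 72, rim z 57, floor z 34. The black read head stands fixed in its right end: x -30 to 20, y -73 to -38, top z 56.
- release_tab (a joint): angle of the blue release tab, rad: 0 at rest, 0.25 pressed down to its stop. A rocker on a pin 26 mm behind and 10 mm below tab_top; its hook holds the lid's front lip and lets go at about 0.2. Springs back when released. Light: 2 to 6 N down frees the lid (less toward the front of the tab).
- tab_top (a point): point to press on the blue release tab's upper face, at (-66, 0, 60) at rest; it sinks 6.5 mm to the stop. The tab is 36 wide (y), from 14 in front of this point to 20 behind it. Its hook stands 7 mm above it from 20 mm behind this point, and tips 4 mm forward as the tab goes down.
- lid (a joint): lid angle, rad: 0 shut and latched, about 0.88 sprung up after release (a spring pin under the rear of the lid lifts it in about 1 s), 1.57 upright, 1.92 fully open at its stop. Turns up and back about the rear hinge. Above 0.88 the spring no longer helps: light to push (about 1 N at the edge); let go well short of upright it sinks back, past upright it stays open.
- lid_hinge (a point): middle of the lid's hinge line, at (58, 0, 60); the line runs along the analyser's y.
- lid_edge (a point): middle of the lid's front edge on its underside, 90 mm from the hinge. The lid is a grey plate 84 deep x 160 wide x 6 thick; in the middle of the front edge a lip 24 wide stands out 8 further.
- carriage (a joint): position of the cuvette carriage, m: 0 fully under the read head, 0.045 at its loading stop. Slides to the analyser's +y (left seen from the front), about 1 N of friction, stays where it is left. Starts between 0 and 0.008.
- carriage_tab (a point): top middle of the face of the carriage's blue finger tab that looks to the read head, at (-5, 14 + carriage, 56). The tab is 6 thick (y), 22 wide (x) and stands 15 above the carriage plate (plate top z 41). Push this face to +y. The free gap between read head and tab is 52 to 60 wide.
- pot: white specimen pot with a white cap, 47 x 47 x 60, upright (mm). Origin: centre of its underside. Bystander, loose: leave it alone.
- vial_blue: glass vial with a light blue cap, 23 x 23 x 46, upright (mm). Origin: centre of its underside. Bystander, loose: leave it alone.
- vial_red: glass vial with a red cap, 18 x 18 x 38, upright (mm). Origin: centre of its underside. Bystander, loose: leave it alone.
- kidney_dish: steel kidney dish, 104 x 194 x 33 (mm). Origin: centre of its underside. Bystander, loose: leave it alone.
- laryngoscope: folded laryngoscope with a black handle, 63 x 126 x 27, lying (mm). Origin: centre of its underside. Bystander, loose: leave it alone.
- needle_box: teal and white carton, 40 x 75 x 26, lying (mm). Origin: centre of its underside. Bystander, loose: leave it alone.
- tape_roll: roll of tan tape, 52 x 54 x 12, lying flat (mm). Origin: centre of its underside. Bystander, loose: leave it alone.
- airway: green curved oral airway, 66 x 76 x 12, lying (mm). Origin: centre of its underside. Bystander, loose: leave it alone.

How it is judged:
By the outcome, as a careful person would: the job done as asked, in the order asked, and still so for the second after the job is handed in, with the robot touching nothing.
It also fails if it takes over 51 s, if anything falls off the work surface, if the arm or the gripper's body presses on something with over 40 N, if the wrist force passes 120 N, or if a joint passes its speed limit or range.

## Working session

There is one attempt and no reset: what is moved stays moved. The work goes in short steps, Python scripts to look and compute and a tool call to move; the robot and the scene stay as the last step left them, time stands still between calls to the robot, and variables do not carry over. Pictures are saved under pics/ and viewed, at most 10 in all, crops included, and the job is handed in when it is done.

Besides the shell and the picture viewer there is one more tool, called after ">>>" by a JSON object that holds its "api" and its "payload". servo_tool: Moves the arm, as the interface text tells. Scaled input: -1 to 1 covers 0.1 m each way for a shift and pi/2 rad each way for a turn. Its arguments: {"type":"object","properties":{"plan":{"type":"array","items":{"type":"array","items":{"type":"number"}}}},"required":["plan"]}

```bash
mkdir -p pics
python3 - <<'E'
from bench import robot
import cv2
for n in ["scene","top"]:
    im=robot.snapshot(n); cv2.imwrite(f"pics/{n}0.png",cv2.resize(im[:,:,::-1],(800,600)))
    for t in ["analyser","release_tab","lid","pot","vial_blue","vial_red","kidney_dish","laryngoscope"]:
        r=robot.find_in(t,n); print(n,t,[(x['conf'],x['extent']) for x in r[:1]])
    p=robot.camera_params(n); print(p)
o=robot.get_obs(); print(o['time'],o['tool_pos'],o['ee_rot'])
E
```

```text
scene analyser [(0.88, [265.2, 218.5, 94.2, 63.4])]
scene release_tab [(0.55, [293.2, 209.1, 17.4, 9.9])]
scene lid [(0.71, [259.6, 206.7, 62.4, 38.3])]
scene pot [(0.73, [167.4, 254.8, 21.9, 32.8])]
scene vial_blue [(0.61, [190.1, 267.1, 13.1, 23.6])]
scene vial_red [(0.58, [228.2, 284.0, 12.7, 23.6])]
scene kidney_dish [(0.75, [344.6, 185.0, 70.3, 29.2])]
scene laryngoscope [(0.74, [245.1, 181.9, 42.1, 18.1])]
{'camera_matrix': array([[374.13707237,   0.        , 256.45325991],
       [  0.        , 374.13707237, 194.73859894],
       [  0.        ,   0.        ,   1.        ]]), 'distortion': array([0.03431448, 0.        , 0.        , 0.        , 0.        ]), 'rvec': array([ 0.66885391, -2.31346501,  1.47107442]), 'tvec': array([0.45898871, 0.19500581, 0.55141255])}
top analyser [(0.89, [241.8, 203.6, 77.8, 74.4])]
top release_tab [(0.6, [247.6, 223.8, 18.4, 22.1])]
top lid [(0.57, [240.3, 198.1, 70.2, 48.1])]
top pot [(0.8, [157.4, 175.0, 24.2, 17.2])]
top vial_blue [(0.62, [159.2, 194.2, 15.9, 10.3])]
top vial_red [(0.53, [164.8, 224.2, 8.3, 0.7])]
top kidney_dish [(0.92, [357.0, 224.4, 39.3, 78.7])]
top laryngoscope [(0.68, [312.2, 127.8, 49.8, 18.6])]
{'camera_matrix': array([[392.38524086,   0.        , 254.34838982],
       [  0.        , 392.38524086, 184.5165184 ],
       [  0.        ,   0.        ,   1.        ]]), 'distortion': array([-0.03865366,  0.        ,  0.        ,  0.        ,  0.        ]), 'rvec': array([ 2.16302901, -2.22542703,  0.04770194]), 'tvec': array([-0.03347649,  0.57217563,  1.03542875])}
0.9 [ 0.14289449 -0.53110486  0.22249218] [ 3.14154650e+00 -1.47664725e-05  2.62793704e-01]
```

View pics/scene0.png

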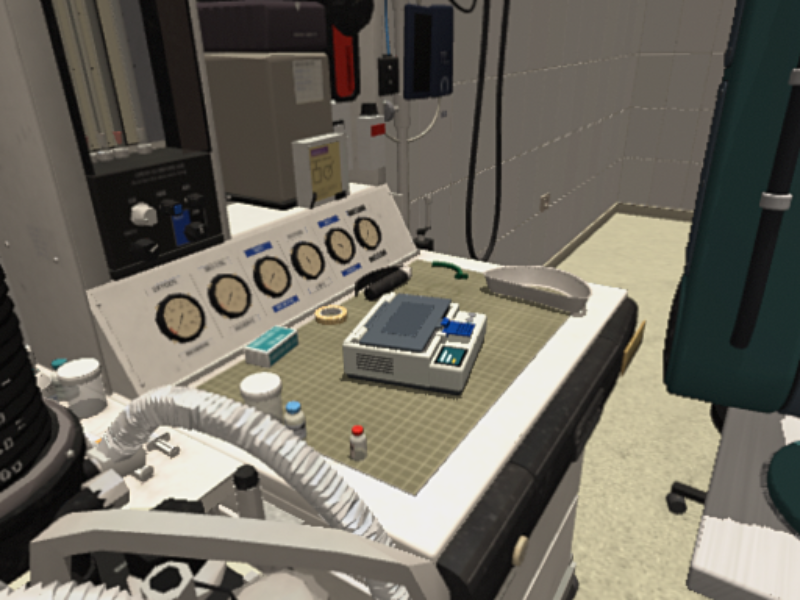

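View pics/top0.png

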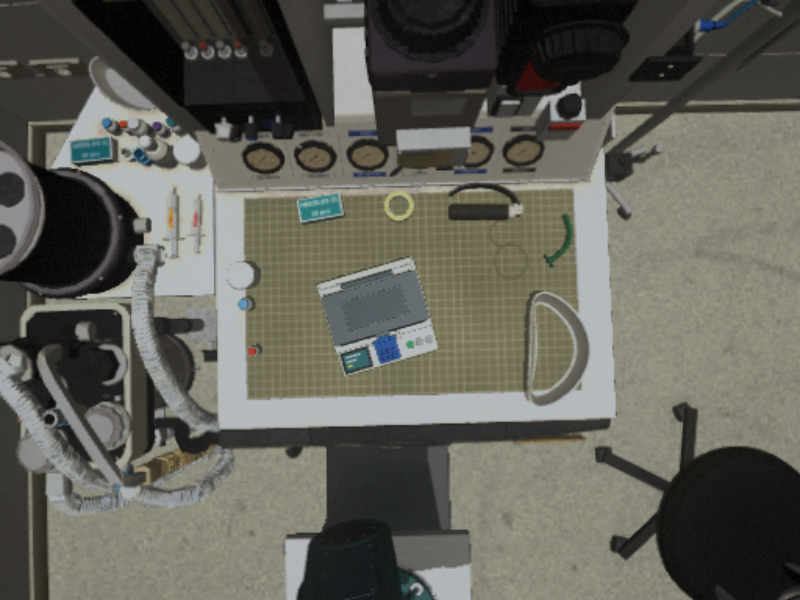

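The scene shows the analyser on the mat at about (415,340) in the 800×600 view, facing the robot. In the top view it is at about (378,316), yawed some 15°. The surroundings are clear. I'll zoom in for corners.

Run:
```python
from bench import robot
import cv2
for n,(x,y,w,h) in {"top":(196,158,96,72+14),"scene":(215,182,100,72)}.items():
    im=robot.snapshot(n)[y:y+h,x:x+w,::-1]
    s=6.9 if n=="top" else 8
    cv2.imwrite(f"pics/{n}1.png",cv2.resize(im,None,fx=s,fy=s,interpolation=cv2.INTER_CUBIC))
```

```text
(no output)
```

View pics/top1.png

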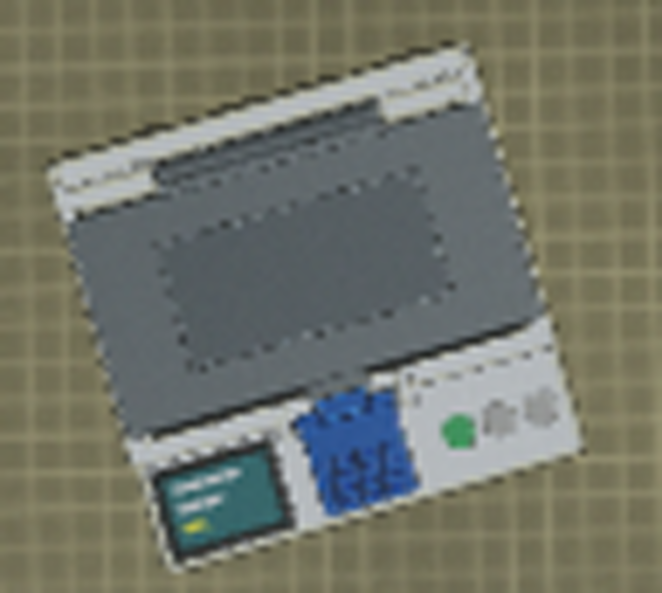

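View pics/scene1.png

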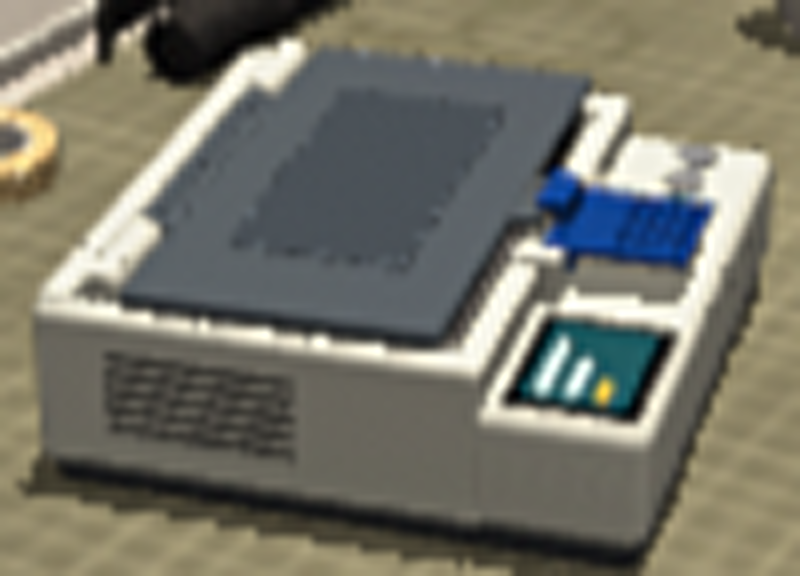

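The top crop gives deck corners at (175,572) and (583,450), back corners at (50,165) and (470,42), and tab front corners at (328,515) and (418,492). The scene crop gives deck corners at (640,440) and (770,155), a back-left corner at (40,305), and tab front corners at (690,262) and (715,203). Now I'll fit the pose.

```bash
cat > h.py <<'E'
import numpy as np, cv2
from bench import robot
from scipy.spatial.transform import Rotation as R
from scipy.optimize import least_squares
def proj(P,n):
    p=robot.camera_params(n)
    return cv2.projectPoints(np.array(P,float).reshape(-1,1,3),p['rvec'],p['tvec'],p['camera_matrix'],p['distortion'])[0][:,0]
def a2w(q,P):
    P=np.array(P,float).reshape(-1,3)/1000; c,s=np.cos(q[2]),np.sin(q[2])
    return P@np.array([[c,-s,0],[s,c,0],[0,0,1]]).T+[q[0],q[1],0]
E
python3 - <<'E'
from h import *
A={"top":[((-80,82.5,46),(175,572)),((-80,-82.5,46),(583,450)),((80,82.5,57),(50,165)),((80,-82.5,57),(470,42)),((-80,18,60),(328,515)),((-80,-18,60),(418,492))],
"scene":[((-80,82.5,46),(640,440)),((-80,-82.5,46),(770,155)),((80,82.5,57),(40,305)),((-80,18,60),(690,262)),((-80,-18,60),(715,203))]}
off={"top":((196,158),6.9),"scene":((215,182),8)}
def res(q,ns=("top","scene")):
    r=[]
    for n in ns:
        P=[a[0] for a in A[n]]; u=np.array([a[1] for a in A[n]])/off[n][1]+off[n][0]
        r.append((proj(a2w(q,P),n)-u+0.4))
    return np.concatenate(r).ravel()
for ns in [("top",),("scene",),("top","scene")]:
    s=least_squares(res,[0.45,0,0.25],args=(ns,),loss='soft_l1'); print(ns,s.x,np.round(s.fun.reshape(-1,2),1).tolist())
q=s.x
for n,P in dict(tab=(-66,0,60),hinge=(58,0,60),chamber=(-2,0,57),ctab=(-5,14,56)).items(): print(n,a2w(q,P).round(4))
for t in ["pot","vial_blue","vial_red"]:
    pass
o=robot.get_obs(); print(R.from_euler('xyz',o['ee_rot']).as_matrix().round(3))
E
```

```text
('top',) [ 0.5259081  -0.01576363  0.25324311] [[-1.5, -0.1], [0.9, -0.2], [-0.8, -0.9], [0.0, -0.9], [0.2, 1.6], [0.8, 1.0]]
('scene',) [ 0.52678794 -0.01027271  0.25742758] [[-0.2, -0.2], [-0.2, -0.8], [-3.3, 0.1], [0.8, 0.2], [1.2, -0.1]]
('top', 'scene') [ 0.52686076 -0.01421064  0.25137053] [[-2.2, -0.5], [0.2, -0.5], [-1.4, -1.3], [-0.5, -1.2], [-0.5, 1.3], [0.1, 0.7], [0.4, -1.0], [0.7, -1.4], [-2.3, -0.8], [1.6, -0.5], [2.0, -0.7]]
tab [[ 0.4629 -0.0306  0.06  ]]
hinge [[5.83e-01 2.00e-04 6.00e-02]]
chamber [[ 0.5249 -0.0147  0.057 ]]
ctab [[ 0.5185 -0.0019  0.056 ]]
[[ 0.966  0.26   0.   ]
 [ 0.26  -0.966 -0.   ]
 [-0.     0.    -1.   ]]
```

>>> {"api": "servo_tool", "payload": {"plan": [[1,-0.92,0,0,0,0.007,0],[1,-0.92,0,0,0,0.007,0],[1,-0.92,0,0,0,0.007,0],[1,-0.92,0,0,0,0.007,0]]}}

```text
time: 1.33
tool_pos: [0.2177, -0.4125, 0.2229]
ee_rot: [-3.141, -0.002, 0.255]
wrist_force: [1.1, -0.2, 0.2]
width: 0.0709
finger_force: 0.0
```

>>> {"api": "servo_tool", "payload": {"plan": [[1,-0.92,0,0,0,0,0],[1,-0.92,0,0,0,0,0],[1,-0.92,0,0,0,0,0],[1,-0.92,0,0,0,0,0]]}}

```text
time: 1.67
tool_pos: [0.2915, -0.2988, 0.223]
ee_rot: [-3.141, -0.002, 0.257]
wrist_force: [0.8, 0.6, -0.4]
width: 0.0443
finger_force: 0.0
```

>>> {"api": "servo_tool", "payload": {"plan": [[1,-0.92,0,0,0,0,0],[1,-0.92,0,0,0,0,0],[1,-0.92,0,0,0,0,0],[1,-0.92,0,0,0,0,0]]}}

```text
time: 2.0
tool_pos: [0.3654, -0.1849, 0.2228]
ee_rot: [-3.141, -0.002, 0.257]
wrist_force: [-0.5, -0.3, -0.1]
width: 0.0176
finger_force: 0.0
```

>>> {"api": "servo_tool", "payload": {"plan": [[1,-1,0,0,0,0,0],[1,-1,0,0,0,0,0],[1,-1,0,0,0,0,0],[1,-1,0,0,0,0,0]]}}

```text
time: 2.33
tool_pos: [0.4371, -0.0635, 0.2225]
ee_rot: [-3.141, -0.002, 0.256]
wrist_force: [0.1, -1.0, -0.9]
width: 0.0005
finger_force: 0.0
```

>>> {"api": "servo_tool", "payload": {"plan": [[0.2,-0.2,0.5,0,0,0,0],[0.2,-0.2,0.9,0,0,0,0],[0.2,-0.2,1,0,0,0,0],[0.2,-0.2,1,0,0,0,0],[0.2,-0.2,1,0,0,0,0],[0.2,-0.2,1,0,0,0,0],[0.2,-0.2,1,0,0,0,0]]}}

```text
time: 2.92
tool_pos: [0.4514, -0.0432, 0.1252]
ee_rot: [3.139, -0.004, 0.251]
wrist_force: [0.3, 0.7, 0.7]
width: 0.0008
finger_force: 0.0
```

```bash
cat >> h.py <<'E'
Q=[0.5265,-0.014,0.2515]
def tool_in_a():
    o=robot.get_obs(); d=np.array(o['tool_pos'])-[Q[0],Q[1],0]; c,s=np.cos(Q[2]),np.sin(Q[2])
    print(o['time'],"tip in analyser mm",(1000*np.array([c*d[0]+s*d[1],-s*d[0]+c*d[1],d[2]-.017])).round(1),np.round(o['ee_rot'],3),np.round(o['wrist_force'],1))
E
python3 - <<'E'
from h import *
tool_in_a()
im=robot.snapshot("scene")[165:255,205:325,::-1]
cv2.imwrite("pics/s2.png",cv2.resize(im,None,fx=6,fy=6,interpolation=cv2.INTER_CUBIC))
E
```

```text
2.9167 tip in analyser mm [-80.   -9.6 108.2] [ 3.139 -0.004  0.251] [0.3 0.7 0.7]
```

View pics/s2.png

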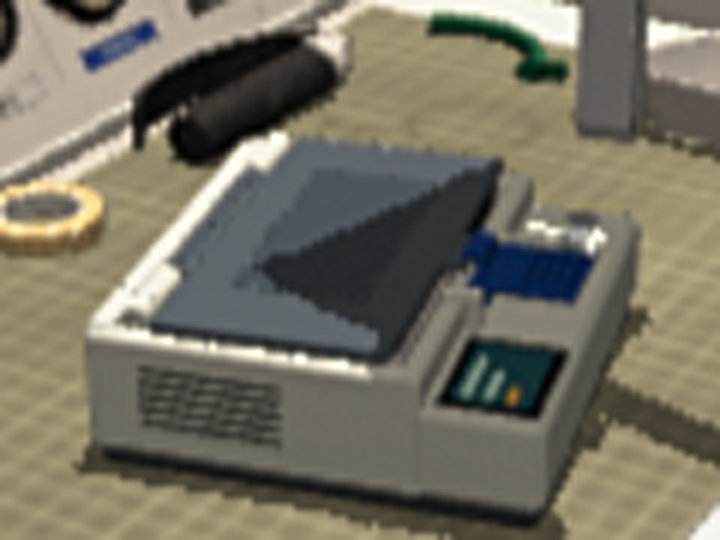

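The shot shows the closed fingertips at crop (607,133) hanging in front of and above the tab. The tab spans about (465–600, 235–300), and nothing has been disturbed. I'll check the projection while moving closer.

>>> {"api": "servo_tool", "payload": {"plan": [[0.1,-0.1,0.2,0,0,0,0],[0.1,-0.1,0.38,0,0,0,0],[0.1,-0.1,0.38,0,0,0,0],[0.1,-0.1,0.38,0,0,0,0]]}}

```text
time: 3.3
tool_pos: [0.4569, -0.0303, 0.0851]
ee_rot: [3.141, -0.0, 0.252]
wrist_force: [0.5, 0.7, -0.1]
width: 0.0008
finger_force: 0.0
```

Run:
```python
from h import *
print("proj old tip bottom", (proj([[0.4514,-0.0432,0.1082]],"scene")-[205,165])*6)
tool_in_a()
im=robot.snapshot("scene")[165:255,205:325,::-1]
cv2.imwrite("pics/s3.png",cv2.resize(im,None,fx=6,fy=6,interpolation=cv2.INTER_CUBIC))
```

```text
proj old tip bottom [[607.25405115 131.91261097]]
3.3 tip in analyser mm [-71.4   1.5  68.1] [ 3.141 -0.     0.252] [ 0.5  0.7 -0.1]
```

View pics/s3.png

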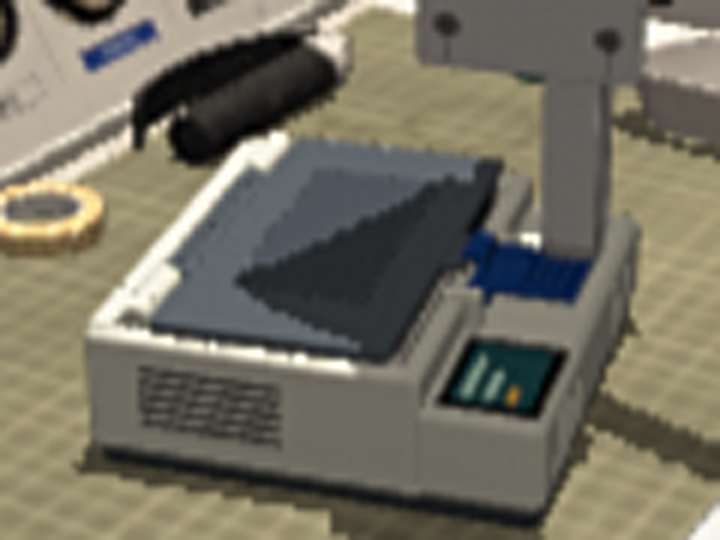

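The fingertips are just above the front half of the tab, and the camera and arm calibrations agree. Now the gentle press.

>>> {"api": "servo_tool", "payload": {"plan": [[0,0,0.04,0,0,0,0],[0,0,0.07,0,0,0,0],[0,0,0.09,0,0,0,0],[0,0,0.11,0,0,0,0],[0,0,0.12,0,0,0,0],[0,0,0.13,0,0,0,0],[0,0,0.13,0,0,0,0]]}}

```text
time: 3.93
tool_pos: [0.4565, -0.0304, 0.0714]
ee_rot: [3.141, 0.001, 0.252]
wrist_force: [-2.4, -1.3, 3.0]
width: 0.0006
finger_force: 1.7
```

Run:
```python
from h import *
tool_in_a()
robot.snapshot("scene")
for t in ("lid","release_tab"): print([(x['conf'],x['extent']) for x in robot.find_in(t,"scene")[:1]])
```

```text
3.9333 tip in analyser mm [-71.8   1.5  54.4] [3.141e+00 1.000e-03 2.520e-01] [-2.4 -1.3  3. ]
[(0.68, [261.6, 200.1, 56.5, 34.6])]
[(0.43, [292.2, 211.0, 13.5, 13.6])]
```

>>> {"api": "servo_tool", "payload": {"plan": [[0,0,0.01,0,0,0,0],[0,0,0.02,0,0,0,0],[0,0,0.02,0,0,0,0],[0,0,0.02,0,0,0,0],[0,0,0.02,0,0,0,0],[0,0,0.02,0,0,0,0]]}}

```text
time: 4.58
tool_pos: [0.4568, -0.0302, 0.07]
ee_rot: [3.141, 0.0, 0.252]
wrist_force: [-4.2, -2.7, 5.5]
width: 0.0
finger_force: 3.5
```

Run:
```python
from h import *
tool_in_a()
im=robot.snapshot("scene")[145:255,205:325,::-1]
cv2.imwrite("pics/s4.png",cv2.resize(im,None,fx=5,fy=5,interpolation=cv2.INTER_CUBIC))
```

```text
4.5833 tip in analyser mm [-71.6   1.7  53. ] [3.141 0.    0.252] [-4.2 -2.7  5.5]
```

View pics/s4.png

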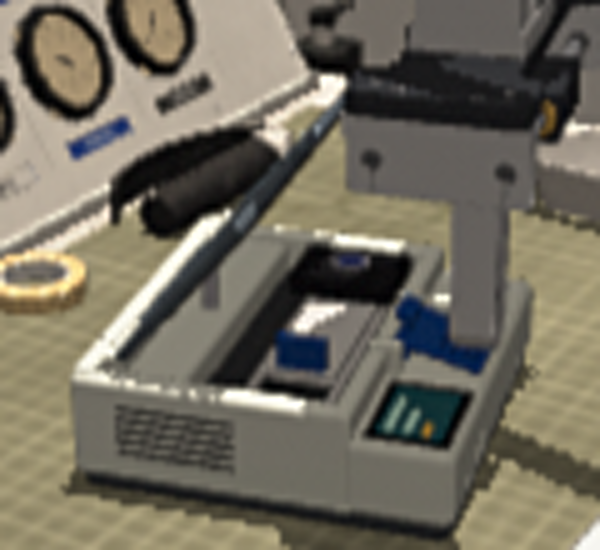

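The lid has sprung up: its edge is near (345,95) in the crop and the chamber is open. The blue carriage tab is at (303,353). Next I raise the fingers, then push the lid's edge back.

>>> {"api": "servo_tool", "payload": {"plan": [[0,0,-0.2,0,0,0,0],[0,0,-0.6,0,0,0,0],[0.2,0.01,-0.6,0,0,0,0],[0.4,0.01,-0.6,0,0,0,0],[0.5,0.01,-0.6,0,0,0,0],[0.55,0.01,-0.6,0,0,0,0],[0.55,0.01,-0.6,0,0,0,0]]}}

```text
time: 5.22
tool_pos: [0.5106, -0.0167, 0.1283]
ee_rot: [-3.14, 0.001, 0.253]
wrist_force: [0.5, 0.1, -0.5]
width: 0.0006
finger_force: 0.0
```

Run:
```python
from h import *
tool_in_a()
```

```text
5.2167 tip in analyser mm [-16.1   1.4 111.3] [-3.14e+00  1.00e-03  2.53e-01] [ 0.5  0.1 -0.5]
```

>>> {"api": "servo_tool", "payload": {"plan": [[0.04,0,0,0,0,0,0],[0.08,0,0,0,0,0,0],[0.12,0,0,0,0,0,0],[0.16,0,0,0,0,0,0],[0.2,0,0,0,0,0,0],[0.24,0,0,0,0,0,0],[0.28,0,0,0,0,0,0],[0.32,0,0,0,0,0,0],[0.36,0,0,0,0,0,0],[0.4,0,0,0,0,0,0],[0.44,0,0,0,0,0,0],[0.48,0,0,0,0,0,0]]}}

```text
time: 6.22
tool_pos: [0.5574, -0.0052, 0.1294]
ee_rot: [3.141, -0.0, 0.252]
wrist_force: [-0.1, 0.7, 0.9]
width: 0.0005
finger_force: 0.1
```

>>> {"api": "servo_tool", "payload": {"plan": [[0.03,0,0,0,0,0,0],[0.06,0,0,0,0,0,0],[0.09,0,0,0,0,0,0],[0.12,0,0,0,0,0,0],[0.15,0,0,0,0,0,0],[0.18,0,0,0,0,0,0],[0.21,0,0,0,0,0,0],[0.24,0,0,0,0,0,0],[0.27,0,0,0,0,0,0],[0.29,0,0,0,0,0,0],[0.29,0,0,0,0,0,0]]}}

```text
time: 7.13
tool_pos: [0.5854, 0.002, 0.1294]
ee_rot: [3.142, -0.0, 0.252]
wrist_force: [-0.2, 0.1, -0.6]
width: 0.0004
finger_force: 0.0
```

Run:
```python
from h import *
tool_in_a()
im=robot.snapshot("scene")[135:255,205:325,::-1]
cv2.imwrite("pics/s5.png",cv2.resize(im,None,fx=5,fy=5,interpolation=cv2.INTER_CUBIC))
```

```text
7.1333 tip in analyser mm [ 61.    0.9 112.4] [ 3.142 -0.     0.252] [-0.2  0.1 -0.6]
```

View pics/s5.png

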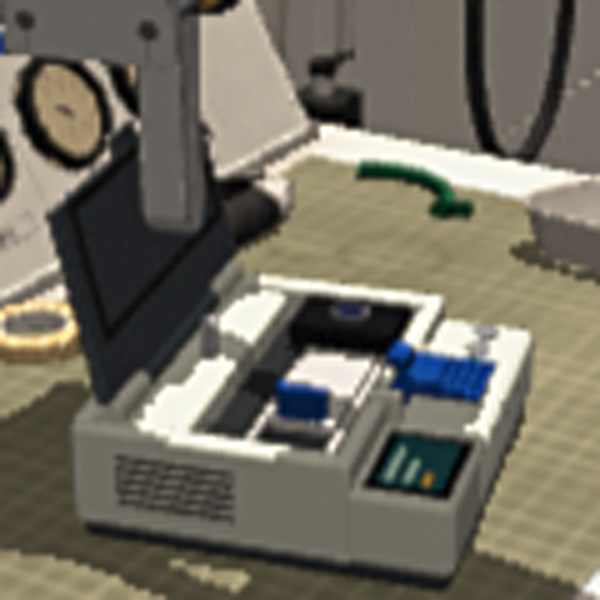

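The lid stands past upright, with its plate spanning about (50–240, 130–400) in the crop. I'll push gently on to confirm it's at the stop.

>>> {"api": "servo_tool", "payload": {"plan": [[0.02,0,0,0,0,0,0],[0.04,0,0,0,0,0,0],[0.05,0,0,0,0,0,0],[0.06,0,0,0,0,0,0],[0.06,0,0,0,0,0,0]]}}

```text
time: 7.6
tool_pos: [0.591, 0.0034, 0.1295]
ee_rot: [3.141, -0.0, 0.252]
wrist_force: [0.6, 0.4, 0.9]
width: 0.0003
finger_force: 0.0
```

>>> {"api": "servo_tool", "payload": {"plan": [[0.01,0,0,0,0,0,0],[0.02,0,0,0,0,0,0],[0.02,0,0,0,0,0,0],[0.02,0,0,0,0,0,0]]}}

```text
time: 7.93
tool_pos: [0.5928, 0.0039, 0.1295]
ee_rot: [3.141, -0.0, 0.252]
wrist_force: [1.6, -0.4, 1.5]
width: 0.0003
finger_force: 0.0
```

>>> {"api": "servo_tool", "payload": {"plan": [[0.01,0,0,0,0,0,0],[0.02,0,0,0,0,0,0],[0.02,0,0,0,0,0,0],[0.02,0,0,0,0,0,0]]}}

```text
time: 8.27
tool_pos: [0.5936, 0.0041, 0.1292]
ee_rot: [-3.141, 0.003, 0.252]
wrist_force: [-4.9, -1.9, 1.1]
width: 0.0007
finger_force: 2.6
```

Run:
```python
from h import *
tool_in_a()
# predicted lid left-edge line in s5 crop for angles
for a in (1.6,1.75,1.92):
    P=[(58-r*np.cos(a),80*s,60+r*np.sin(a)) for r,s in ((6,1),(90,1),(90,-1))]
    print(a,((proj(a2w(Q,P),"scene")-[205,135])*5).round().tolist())
print(robot.get_obs()['wrist_force'])
```

```text
8.2667 tip in analyser mm [ 69.5   0.9 112.2] [-3.141e+00  3.000e-03  2.520e-01] [-4.9 -1.9  1.1]
1.6 [[114.0, 405.0], [97.0, 208.0], [235.0, 81.0]]
1.75 [[112.0, 405.0], [65.0, 208.0], [207.0, 81.0]]
1.92 [[109.0, 405.0], [30.0, 214.0], [177.0, 87.0]]
[-4.92302557 -1.86975089  1.13123508]
```

The stop is felt at about 5 N, with the contact geometry matching 1.92 rad. I back off to above the gap between read head and tab.

>>> {"api": "servo_tool", "payload": {"plan": [[-0.1,0,0,0,0,0,0],[-0.4,0.06,0,0,0,0,0],[-0.7,0.13,0,0,0,0,0],[-0.75,0.13,0,0,0,0,0],[-0.75,0.13,0.1,0,0,0,0],[-0.75,0.13,0.3,0,0,0,0],[-0.75,0.13,0.36,0,0,0,0],[-0.75,0.13,0.36,0,0,0,0]]}}

```text
time: 8.93
tool_pos: [0.5246, -0.0262, 0.0908]
ee_rot: [-3.14, 0.004, 0.252]
wrist_force: [0.4, -1.0, -0.3]
width: 0.0007
finger_force: 0.0
```

Run:
```python
from h import *
tool_in_a()
im=robot.snapshot("scene")[145:245,210:310,::-1]
im2=robot.snapshot("top")[150:250,196:296,::-1]
cv2.imwrite("pics/s6.png",cv2.resize(np.hstack([im,im2]),None,fx=4,fy=4,interpolation=cv2.INTER_CUBIC))
P=[(-5,14,56),(-5,-38,56)]
for a in (1.75,1.92):P+=[(58-90*np.cos(a),80,60+90*np.sin(a))]
print(((proj(a2w(Q,P),"scene")-[210,145])*4).round().tolist())
```

```text
8.9333 tip in analyser mm [ -4.9 -11.3  73.8] [-3.14   0.004  0.252] [ 0.4 -1.  -0.3]
[[231.0, 260.0], [258.0, 219.0], [32.0, 127.0], [4.0, 131.0]]
```

View pics/s6.png

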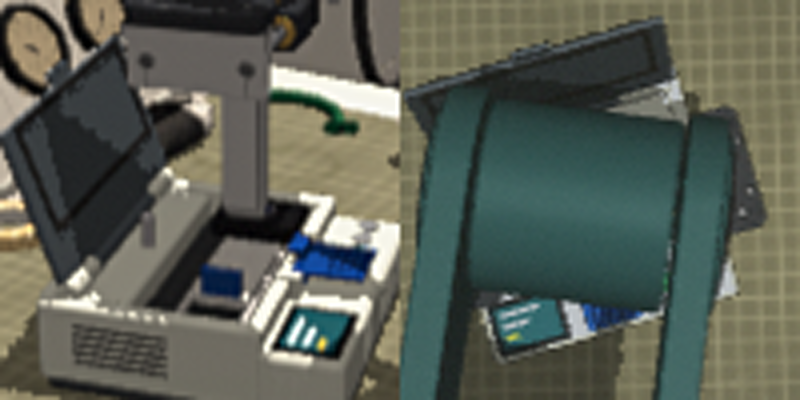

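The lid corner is at (4,132), matching 1.92 rad, so it stays fully open. The fingers are above the gap and the carriage tab is at (222,278). I descend into the chamber.

>>> {"api": "servo_tool", "payload": {"plan": [[0,0,0.06,0,0,0,0],[0,0,0.12,0,0,0,0],[0,0,0.18,0,0,0,0],[0,0,0.23,0,0,0,0],[0,0,0.26,0,0,0,0],[0,0,0.26,0,0,0,0]]}}

```text
time: 9.53
tool_pos: [0.5246, -0.0268, 0.0663]
ee_rot: [-3.141, 0.002, 0.252]
wrist_force: [-0.6, -0.3, 0.9]
width: 0.0003
finger_force: 0.0
```

>>> {"api": "servo_tool", "payload": {"plan": [[0,-0.04,0,0,0,0,0],[0,-0.08,0,0,0,0,0],[0,-0.12,0,0,0,0,0],[0,-0.16,0,0,0,0,0],[0,-0.2,0,0,0,0,0],[0,-0.24,0,0,0,0,0],[0,-0.28,0,0,0,0,0],[0,-0.32,0,0,0,0,0],[0,-0.36,0,0,0,0,0],[0,-0.4,0,0,0,0,0],[0,-0.44,0,0,0,0,0],[0,-0.46,0,0,0,0,0]]}}

```text
time: 10.53
tool_pos: [0.5137, 0.0182, 0.0676]
ee_rot: [3.142, -0.0, 0.252]
wrist_force: [0.4, -1.2, 1.8]
width: 0.0006
finger_force: 0.7
```

Run:
```python
from h import *
tool_in_a()
```

```text
10.5333 tip in analyser mm [-4.4 34.4 50.6] [ 3.142 -0.     0.252] [ 0.4 -1.2  1.8]
```

>>> {"api": "servo_tool", "payload": {"plan": [[0,-0.02,0.02,0,0,0,0],[0,-0.04,0.02,0,0,0,0],[0,-0.06,0.02,0,0,0,0],[0,-0.08,0.02,0,0,0,0],[0,-0.1,0.02,0,0,0,0],[0,-0.1,0.02,0,0,0,0],[0,-0.1,0.02,0,0,0,0]]}}

```text
time: 11.12
tool_pos: [0.5118, 0.0276, 0.066]
ee_rot: [3.141, -0.001, 0.252]
wrist_force: [-0.2, -1.0, 5.1]
width: 0.0003
finger_force: 1.9
```

>>> {"api": "servo_tool", "payload": {"plan": [[0,-0.01,0,0,0,0,0],[0,-0.02,0,0,0,0,0],[0,-0.02,0,0,0,0,0],[0,-0.02,0,0,0,0,0]]}}

```text
time: 11.45
tool_pos: [0.5113, 0.0294, 0.0659]
ee_rot: [3.141, -0.001, 0.252]
wrist_force: [0.1, -0.3, 4.9]
width: 0.0006
finger_force: 2.0
```

>>> {"api": "servo_tool", "payload": {"plan": [[0,0,-0.02,0,0,0,0],[0,-0.01,-0.02,0,0,0,0],[0,-0.02,-0.02,0,0,0,0],[0,-0.02,-0.02,0,0,0,0],[0,-0.02,-0.02,0,0,0,0]]}}

```text
time: 11.87
tool_pos: [0.5099, 0.0314, 0.067]
ee_rot: [-3.141, 0.001, 0.252]
wrist_force: [0.5, -1.5, 1.6]
width: 0.0005
finger_force: 0.4
```

Run:
```python
from h import *
tool_in_a()
im=robot.snapshot("scene")
print([(x['conf'],x['extent']) for x in robot.find_in("carriage_tab","scene")[:2]],[(x['conf'],x['extent']) for x in robot.find_in("analyser","scene")[:1]])
for c in (0,20,40,45):
    P=[(x,y+c,z) for x in (-16,6) for y in (14,20) for z in (41,56)]
    u=proj(a2w(Q,P),"scene"); print(c,u.min(0).round(1),u.max(0).round(1),((u.min(0)+u.max(0))/2).round(1))
hsv=cv2.cvtColor(im,cv2.COLOR_RGB2HSV); m=cv2.inRange(hsv,(108,120,30),(128,255,255))
n,l,s,c=cv2.connectedComponentsWithStats(m)
print([ (s[i].tolist(),c[i].round(1).tolist()) for i in range(1,n) if s[i][4]>8 and 210<c[i][0]<320 and 180<c[i][1]<260])
```

```text
11.8667 tip in analyser mm [-4.8 48.1 50. ] [-3.141e+00  1.000e-03  2.520e-01] [ 0.5 -1.5  1.6]
[] [(0.57, [259.6, 205.0, 103.7, 98.0])]
0 [261.9 209.3] [272.8 218.3] [267.3 213.8]
20 [258.9 213.6] [270.1 222.8] [264.5 218.2]
40 [255.8 218. ] [267.2 227.4] [261.5 222.7]
45 [255.1 219.1] [266.5 228.6] [260.8 223.9]
[([282, 202, 22, 13, 160], [291.7, 209.4]), ([254, 220, 11, 4, 30], [259.3, 221.5])]
```

>>> {"api": "servo_tool", "payload": {"plan": [[0,-0.01,0,0,0,0,0],[0,-0.02,0,0,0,0,0],[0,-0.02,0,0,0,0,0],[0,-0.02,0,0,0,0,0]]}}

```text
time: 12.35
tool_pos: [0.5097, 0.0333, 0.0673]
ee_rot: [-3.141, 0.0, 0.252]
wrist_force: [-0.8, -0.1, 0.5]
width: 0.0004
finger_force: 0.1
```

>>> {"api": "servo_tool", "payload": {"plan": [[0,-0.01,0,0,0,0,0],[0,-0.02,0,0,0,0,0],[0,-0.02,0,0,0,0,0],[0,-0.02,0,0,0,0,0]]}}

```text
time: 12.68
tool_pos: [0.5096, 0.0344, 0.0677]
ee_rot: [3.14, -0.0, 0.252]
wrist_force: [0.4, -4.5, 0.4]
width: 0.0007
finger_force: 1.5
```

```bash
cat > b.py <<'E'
from h import *
tool_in_a()
im=robot.snapshot("scene")
hsv=cv2.cvtColor(im,cv2.COLOR_RGB2HSV); m=cv2.inRange(hsv,(108,120,30),(128,255,255))
n,l,s,c=cv2.connectedComponentsWithStats(m)
print([ (s[i].tolist(),c[i].round(1).tolist()) for i in range(1,n) if s[i][4]>8 and 210<c[i][0]<320 and 180<c[i][1]<260])
E
python3 b.py
```

```text
12.6833 tip in analyser mm [-4.3 51.1 50.7] [ 3.14  -0.     0.252] [ 0.4 -4.5  0.4]
[([282, 202, 22, 13, 161], [291.7, 209.4]), ([254, 220, 10, 4, 24], [258.3, 221.7])]
```

>>> {"api": "servo_tool", "payload": {"plan": [[0,-0.01,0,0,0,0,0],[0,-0.01,0,0,0,0,0],[0,-0.01,0,0,0,0,0]]}}

```text
time: 12.98
tool_pos: [0.5096, 0.0347, 0.0678]
ee_rot: [3.139, -0.0, 0.251]
wrist_force: [0.9, -5.4, 0.5]
width: 0.0005
finger_force: 2.4
```

```bash
python3 b.py
```

```text
12.9833 tip in analyser mm [-4.3 51.4 50.8] [ 3.139 -0.     0.251] [ 0.9 -5.4  0.5]
[([282, 202, 22, 13, 160], [291.8, 209.4]), ([254, 220, 10, 4, 24], [258.3, 221.7])]
```

The carriage is at its stop: the force rises and nothing moves further. I withdraw to -y a little, then straight up.

>>> {"api": "servo_tool", "payload": {"plan": [[0,0.04,0,0,0,0,0],[0,0.1,0,0,0,0,0],[0,0.1,-0.2,0,0,0,0],[0,0.1,-0.5,0,0,0,0],[-0.3,0.1,-0.9,0,0,0,0],[-0.6,0.1,-1,0,0,0,0],[-1,0.1,-1,0,0,0,0],[-1,0.1,-1,0,0,0,0]]}}

```text
time: 13.7
tool_pos: [0.4095, 0.0015, 0.1676]
ee_rot: [-3.14, 0.002, 0.251]
wrist_force: [-0.2, 1.2, -1.1]
width: 0.0004
finger_force: 0.0
```

>>> {"api": "servo_tool", "payload": {"plan": [[-0.4,0,-0.3,0,0,0,0],[-0.8,0,-0.5,0,0,0,0],[-1,0,-0.5,0,0,0,0],[-1,0,-0.5,0,0,0,0],[-1,0,-0.5,0,0,0,0],[-1,0,-0.5,0,0,0,0],[-1,0,-0.5,0,0,0,0]]}}

```text
time: 14.28
tool_pos: [0.3183, -0.023, 0.2165]
ee_rot: [-3.14, 0.001, 0.253]
wrist_force: [0.0, -0.6, 0.8]
width: 0.0003
finger_force: 0.0
```

```bash
python3 b.py
python3 - <<'E'
from h import *
im=robot.snapshot("scene")[145:245,210:310,::-1]
im2=robot.snapshot("top")[150:250,196:296,::-1]
cv2.imwrite("pics/s7.png",cv2.resize(np.hstack([im,im2]),None,fx=4,fy=4,interpolation=cv2.INTER_CUBIC))
E
```

```text
14.2833 tip in analyser mm [-203.9   43.1  199.5] [-3.14e+00  1.00e-03  2.53e-01] [ 0.  -0.6  0.8]
[([282, 202, 22, 13, 160], [291.8, 209.4]), ([254, 220, 10, 4, 18], [258.3, 221.6])]
```

View pics/s7.png

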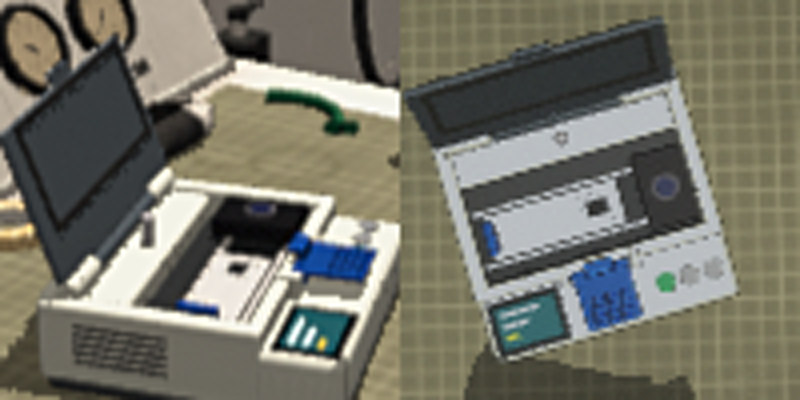

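The lid is fully open (corner at (4,132)). The carriage tab is at the far left of the chamber, (490,238) in the top view, and the analyser hasn't moved. Handing in.

```bash
python3 -c "
from bench import robot
print(robot.close_job())"
```

```text
the job is handed in; nothing more can be done
None
```

The job is handed in at about 14 s: the tab was pressed and the lid sprang up, the lid now stands fully open at its stop, and the carriage is at its left stop, with the analyser still in place and the things round it not touched.

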